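Put the terrine under the press and snug the screw

ROBOT

A 6-joint arm with a two-finger parallel gripper is mounted at the origin on the work surface. World frame = base frame: x ahead of the robot, y to its left, z up, the work surface at z = 0. Lengths are in m, angles in rad, forces in N, time in s.
With the tool pointing down it reaches from about 0.3 to 0.775 m from the base axis. Payload 14.6 kg.
Tool frame: the origin (TCP) lies between the finger pads; the fingertips stand nose_length ahead of it and the grasp point (between the pads) lies 11 mm behind it (nose_length is the distance from the TCP to the fingertips, in m); z points along the fingers, y is the direction in which the jaws open and shut (so a half turn about z gives the same grasp; the last joint's range is limited). The gripper opens to 85 mm and grips with 20 to 120 N. Pads are 22 mm wide; open, the fingers measure 114 mm over their backs; the gripper's body (76 mm by 85 mm) begins 54 mm behind the grasp point. The pads swing forward as they close: fully open they stand 13 mm farther back than shut.
Start: joints at [-1.228, 0.3, 1.521, -0, 1.321, -0.067], TCP at [0.219, -0.504, 0.239] pointing down, gripper open.
Joint ranges: [-3.03, 3.03], [-0.79, 2.21], [0.23, 2.52], [-1.04, 4.18], [0, 3.07], [-2.55, 2.55]. Speed limits (rad/s): [2.22, 2.22, 2.57, 3.14, 3.14, 3.14].

INTERFACE

Orientations are given as [roll, pitch, yaw] about the fixed x, y, z axes, in that order (R = Rz(yaw) Ry(pitch) Rx(roll)).
In Python, from cell import * gives the robot as it stands. The module is installed in compiled form; this text tells all that it offers.
- The arm moves only by the shell command python3 -m creep 'ROWS'. ROWS is JSON, a list of rows, each an object of numbers: "x", "y", "z": the shift along the world's x, y, z scaled (see below); "yaw": the turn about the world's z scaled (see below); "gripper": the opening, from 0 (shut) to 1 (fully open). A call has exactly 10 rows; each row shifts and turns the pose as measured when the row begins; what a row does not reach is not made up. The controller multiplies each number of a shift by 40 mm and each number of a turn by 4 degrees. A row lasts 1/12 s, in which the tool goes at most 41.7 mm and 7.16 degrees, less where a joint would pass 70% of its speed; a pose out of reach is approached as far as the arm can. A call with a number of a shift or a turn outside -1 to 1 is refused whole. A call with a gripper value outside its range is refused whole. The fingers move at their own pace and stop on an object; the grip force is fixed at half the most. Time passes only in rows, so rows that do not move let the fingers close, or fill a call up. It gives the time, the measured TCP pose, the force and the opening at its end, in the units of the state.
- state(): the state, without advancing time (a new reading comes with each control period).
- capture(name): name is "side" or "top" or "wrist"; returns the picture (480x640x3 uint8, red, green, blue); there is no depth.
- camera_info(name): a dict with "camera_matrix" (3x3 intrinsics, pixels), "extrinsics" (4x4, takes a point from camera to world coordinates). Camera axes: x right, y down, z forward; pixel columns grow to the right and rows downward; lengths in m; the calibration is good to about 2 mm. A picture is of the moment at which its call begins: read the wrist's pose just before it. camera_info takes no time and is no camera call; for the wrist camera it gives the pose at the moment of the call.
- job_done(): hands the job in, once; it reports no verdict.
Trained networks look in the newest picture that a camera, given by its name, has taken for a name from the list of things; names that differ only in an ending like _2 or _b are one class to them, and where a whole thing is asked for, a point or a joint stands for the part that bears it (a point fixed in the world has none). Each returns a list of dicts, best first, with "score" (0 to 1); they miss things now and then, are a little off and sometimes report something else, mostly with a low value. They report only what shows in the picture. A call takes as long as a camera call.
- masks_of(target, camera): "region" (480x640 bool, what is visible of it) and "centre" ([column, row] in pixels, amid what is visible of it).
- mark_of(target, camera): "centre" ([column, row] in pixels: a listed point, or the origin of a listed thing).
The state is a dict: "time": time; "joint_pos": joint angles; "qvel": joint speeds; "joint_efforts": joint torques, N m; "eef_pos": TCP position; "tool_rot": TCP orientation; "ft_force": force on the tool from outside, world axes, zero at the start; "torque": the same for the moment, N m; "opening": finger opening in m.
Only numpy, scipy, OpenCV 4.12 (cv2) and the standard library are available. Lean on these libraries where they do the work, as an engineer would, in place of code of your own. Each camera call takes 0.05 s, during which the arm holds its last target. There are 200 camera calls.

TASK

Slide the filled red terrine mould along the worktop until it stands square between the press's two columns, the steel disc on its board centred under the pad. Then wind the T-handle clockwise until the pad meets the disc and nip it up snug by feel, firm but not forced. Let go, leaving the mould on the worktop and the jar, bowl and spoon where they are.

Things in the scene. Friction and masses are not known exactly. Their poses are not given: they have to be found in the camera images.
- press: Screw press bolted to the worktop. Origin on the worktop below the screw's axis; z up; x runs from column to column (at -95 and +95 mm), the way through runs along y. Columns 17 mm thick on flanges 48 mm across, 10 mm high. Aluminium cross-beam 236 x 40 mm, 150 to 184 mm high; in it a brass nut 42 mm across, 142 to 192 mm high; dome nuts over the columns reach 201 mm.
- ram: The press's screw with its pad and T-handle. Origin: centre of the underside of the steel pad (48 mm across, facing down), on the screw's axis; 116 mm above the worktop when joint handle reads 0, and lower by 8 mm for each turn clockwise. Pad and handle sink together.
- handle (a joint): T-handle angle (rad), grows clockwise seen from above, lowering the pad; -4 to 27. Starts between -0.8 and 0.8; at 0 the bar lies along the press's x. Friction keeps it where it is left. Pushed square to the bar 45 mm from the axis it takes 2 N running free; with the pad bearing this climbs within a fraction of a turn: snug is 7 to 15 N to turn it on, over 20 N is forced. Turns needed: unknown.
- handle_hub (a point): Centre of the T-handle's hub (34 mm across, 30 mm high), on the screw's axis at the height of the bar's middle, 134 mm above the pad's underside (250 mm above the worktop when joint handle reads 0). The bar can be pushed round with closed fingertips against its side; with the pad on the mould it is still 36 mm or more above the cross-beam.
- handle_ball (a point): Centre of one of the two black balls (20 mm) on the ends of the T-handle's level steel bar: the bar is 12 mm thick, and the balls sit 60 mm to either side of the hub's centre, alike. This one is towards the press's +x when joint handle reads 0.
- mould_center (a point): Centre, 42.5 mm above the underside, of the red enamelled mould: 95 mm wide (x), 160 long (y), 85 high, rim 3 mm prouder, 0.7 to 1.05 kg filled; either end may go first. A wooden board in its mouth carries a steel disc, 60 mm across, at the middle. The board rides on the filling, so the disc's top is anywhere from 86 to 98 mm above the worktop; it does not give.
- mould_grip_a (a point): Middle of the steel loop handle at the mould's +y end: a level rod 10 mm thick along the mould's x, 64 mm long, 70 mm above the worktop, its middle line 118 mm from the mould's centre and 38 mm out from the end wall. It can be pinched from above, one finger inside the loop, or pushed.
- mould_grip_b (a point): The same on the loop handle at the mould's -y end.
- jar: Amber jar with a white lid, 70 mm across, 95 mm high, origin under its centre; stands on the other side of the press from the mould. Not to be disturbed.
- ramekin: White bowl, 88 mm across, 45 mm high, origin under its centre. Not to be disturbed.
- spoon: Wooden spoon, 200 mm long, lying along its x. Not to be disturbed.

How it is judged:
By the outcome, as a careful person would: the job done as asked, in the order asked, and still so for the second after the job is handed in, with the robot touching nothing.
It also fails if it takes over 70 s, if anything falls off the work surface, if the arm or the gripper's body presses on something with over 40 N, if the wrist force passes 120 N, or if a joint passes its speed limit or range.

## Working session

There is one attempt and no reset: what is moved stays moved. The work goes in short steps, Python scripts to look and compute and a shell command to move; the robot and the scene stay as the last step left them, time stands still between calls to the robot, and variables do not carry over. Pictures are saved under pics/ and viewed, about 8 in all and at most 12, crops included, and the job is handed in when it is done.

```bash
mkdir -p pics
cat > h.py <<'E'
from cell import *
import numpy as np, cv2
def ray(cam,px,z):
    i=camera_info(cam);K=np.array(i["camera_matrix"]);T=np.array(i["extrinsics"])
    d=T[:3,:3]@np.linalg.solve(K,[px[0],px[1],1]);o=T[:3,3]
    return o+d*(z-o[2])/d[2]
def proj(cam,p):
    i=camera_info(cam);K=np.array(i["camera_matrix"]);T=np.linalg.inv(np.array(i["extrinsics"]))
    q=K@(T[:3,:3]@np.array(p)+T[:3,3]);return q[:2]/q[2]
def save(n,im): cv2.imwrite("pics/"+n+".png",im[...,::-1])
E
python3 - <<'E'
from h import *
s=state();print(s)
H=dict(press=0,handle_hub=.25,handle_ball=.25,mould_center=.0425,mould_grip_a=.07,jar=0,ramekin=0,spoon=0.01,ram=.116)
ims=[]
for c in("top","side"):
    im=capture(c);ims.append(im)
    print(c,np.array(camera_info(c)["extrinsics"]).round(3).tolist())
    for n,z in H.items():
        for d in mark_of(n,c)[:3]: print(c,n,round(d["score"],2),np.round(d["centre"]),ray(c,d["centre"],z).round(3))
save("a",cv2.resize(np.vstack(ims),(480,720)) [:, :] if 0 else np.hstack([cv2.resize(i,(400,300)) for i in ims]))
save("top",ims[0]);save("side",ims[1])
E
```

```text
{'time': 0.0, 'joint_pos': array([-1.22758465e+00,  3.00474215e-01,  1.52161551e+00,  1.56184299e-05,
        1.32065217e+00, -6.65957686e-02]), 'qvel': array([-0.0001151 ,  0.00061889,  0.00062871, -0.00073033,  0.00176173,
        0.00095912]), 'joint_efforts': array([-2.76970582e-03, -5.43503487e+01, -3.61795735e+01, -1.02759500e-04,
        3.98968288e-03, -1.48063049e-05]), 'eef_pos': array([ 0.2190646 , -0.50424441,  0.23870502]), 'tool_rot': array([-3.14044697e+00, -9.15722626e-05,  4.09803520e-01]), 'ft_force': array([-0.03745368,  0.9653586 ,  0.29280943]), 'torque': array([0.01572495, 0.02930607, 0.02690105]), 'opening': 0.08561803129640444}
top [[0.005, -0.998, 0.059, 0.534], [-1.0, -0.005, -0.001, 0.03], [0.002, -0.059, -0.998, 1.164], [0.0, 0.0, 0.0, 1.0]]
top press 0.64 [312. 272.] [0.514 0.048 0.   ]
top handle_hub 0.91 [308. 273.] [0.515 0.052 0.25 ]
top handle_ball 0.59 [302. 247.] [0.565 0.063 0.25 ]
top mould_grip_a 0.91 [446. 265.] [ 0.532 -0.265  0.07 ]
top mould_grip_a 0.63 [344. 244.] [ 0.579 -0.029  0.07 ]
top jar 0.97 [238. 293.] [0.46  0.228 0.   ]
top ramekin 0.92 [340. 201.] [ 0.69  -0.023  0.   ]
top spoon 0.71 [259. 198.] [0.694 0.179 0.01 ]
top ram 0.74 [307. 276.] [0.505 0.057 0.116]
side [[-0.858, -0.389, 0.335, 0.319], [-0.513, 0.639, -0.573, 0.536], [0.008, -0.663, -0.748, 0.858], [0.0, 0.0, 0.0, 1.0]]
side handle_ball 0.97 [326. 255.] [0.569 0.067 0.25 ]
side mould_center 0.9 [375. 255.] [ 0.561 -0.149  0.042]
side mould_grip_a 0.72 [341. 280.] [ 0.583 -0.03   0.07 ]
side mould_grip_a 0.59 [406. 222.] [ 0.535 -0.256  0.07 ]
side ramekin 0.64 [295. 280.] [ 0.696 -0.024  0.   ]
side spoon 0.95 [240. 350.] [0.688 0.189 0.01 ]
side ram 0.69 [355. 310.] [0.511 0.055 0.116]
side ram 0.2 [344. 280.] [0.562 0.001 0.116]
```

View pics/top.png

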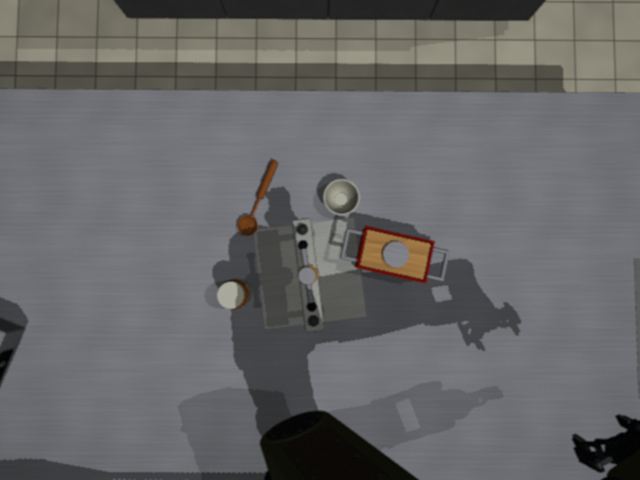

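View pics/side.png

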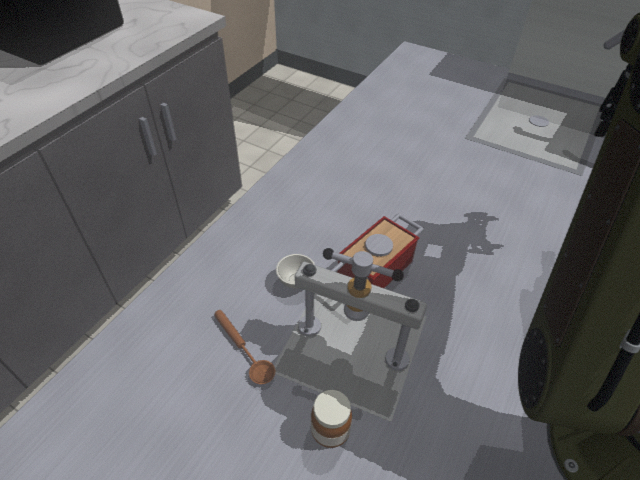

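The top view shows the press at about (308,273), its dome nuts at (302,229) and (313,321), the disc at (396,254) and the rear loop at (446,265). The side view agrees: the jar is beyond the press, and the bowl and spoon are on the far side. The mould needs about +18° of yaw and a 20 cm slide. I'll move near the rear loop and look closer.

```bash
python3 -m creep '[{"x":0.8,"y":0.6,"yaw":-0.95,"gripper":0.3},{"x":0.8,"y":0.6,"yaw":-0.95,"gripper":0.3},{"x":0.8,"y":0.6,"yaw":-0.95,"gripper":0.3},{"x":0.8,"y":0.6,"yaw":-0.95,"gripper":0.3},{"x":0.8,"y":0.6,"yaw":-0.95,"gripper":0.3},{"x":0.8,"y":0.6,"yaw":-0.95,"gripper":0.3},{"x":0.8,"y":0.6,"yaw":-0.95,"gripper":0.3},{"x":0.8,"y":0.6,"yaw":-0.95,"gripper":0.3},{"x":0.8,"y":0.6,"yaw":-0.95,"gripper":0.3},{"x":0,"gripper":0.3}]'
python3 - <<'E'
from h import *
import cell
print([ (k,getattr(cell,k)) for k in dir(cell) if 'nose' in k])
s=state();print(s["eef_pos"].round(4),s["tool_rot"].round(3),s["opening"])
for c in("wrist","top"):
    im=capture(c);save(c+"1",im)
    for n,z in dict(mould_grip_a=.07,mould_center=.0425,handle_ball=.25,handle_hub=.25,press=0).items():
        for d in mark_of(n,c)[:2]: print(c,n,round(d["score"],2),np.round(d["centre"],1),ray(c,d["centre"],z).round(4))
# domes in top view: dark blobs near expected; disc
g=cv2.cvtColor(im,cv2.COLOR_RGB2GRAY).astype(float)
for c0 in((302,229),(313,321),(303,245),(311,307)):
    x,y=c0;w=np.clip(60-g[y-7:y+8,x-7:x+8],0,None)
    Y,X=np.mgrid[y-7:y+8,x-7:x+8];p=((X*w).sum()/w.sum(),(Y*w).sum()/w.sum())
    print(c0,np.round(p,1),ray("top",p,.198).round(4),ray("top",p,.25).round(4))
E
```

```text
[('nose_length', 0.008)]
[ 0.2191 -0.5045  0.2393] [3.142 0.    0.41 ] 0.08549020364775599
top mould_grip_a 0.94 [344.  249.3] [ 0.5669 -0.028   0.07  ]
top mould_grip_a 0.56 [445.8 265.9] [ 0.5294 -0.2645  0.07  ]
top handle_ball 0.82 [301.2 245.9] [0.5676 0.0648 0.25  ]
top handle_hub 0.59 [308.5 274. ] [0.5132 0.0503 0.25  ]
top press 0.65 [310.6 272. ] [0.5126 0.0507 0.    ]
(302, 229) [301.2 228.6] [0.6052 0.067  0.198 ] [0.6014 0.065  0.25  ]
(313, 321) [312.9 320.3] [0.4181 0.0419 0.198 ] [0.4243 0.0412 0.25  ]
(303, 245) [302.1 244.4] [0.5726 0.0648 0.198 ] [0.5705 0.063  0.25  ]
(311, 307) [311.1 306.3] [0.4464 0.0456 0.198 ] [0.4511 0.0448 0.25  ]validation failed for argument at $[0]...
```

View pics/wrist1.png

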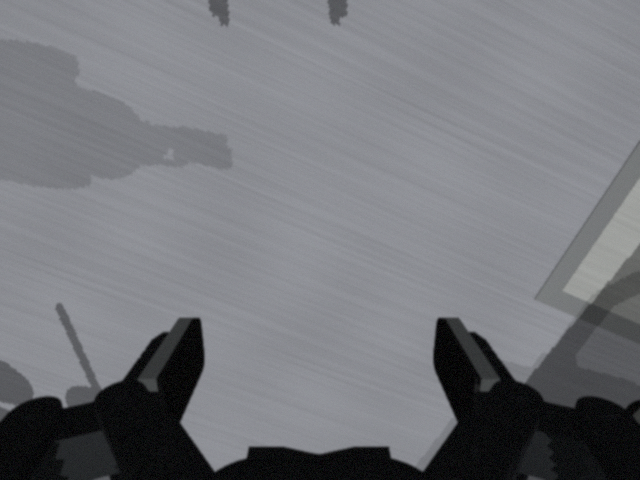

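The wrist picture shows only bare worktop, because the move was refused: each row needs all its fields. From the dome nuts, the press axis is at about (0.512, 0.054), with its x axis at 7.6°.

```bash
python3 -m creep '[{"x":0.8,"y":0.6,"z":0,"yaw":-0.95,"gripper":0.3},{"x":0.8,"y":0.6,"z":0,"yaw":-0.95,"gripper":0.3},{"x":0.8,"y":0.6,"z":0,"yaw":-0.95,"gripper":0.3},{"x":0.8,"y":0.6,"z":0,"yaw":-0.95,"gripper":0.3},{"x":0.8,"y":0.6,"z":0,"yaw":-0.95,"gripper":0.3},{"x":0.8,"y":0.6,"z":0,"yaw":-0.95,"gripper":0.3},{"x":0.8,"y":0.6,"z":0,"yaw":-0.95,"gripper":0.3},{"x":0.8,"y":0.6,"z":0,"yaw":-0.95,"gripper":0.3},{"x":0.8,"y":0.6,"z":0,"yaw":-0.95,"gripper":0.3},{"x":0,"y":0,"z":0,"yaw":0,"gripper":0.3}]'
python3 - <<'E'
from h import *
s=state();print(s["time"],s["eef_pos"].round(4),s["tool_rot"].round(3),s["opening"])
c="wrist"
im=capture(c);save(c+"2",im)
for n,z in dict(mould_grip_a=.07,mould_center=.0425,handle_ball=.25).items():
    for d in mark_of(n,c)[:2]: print(c,n,round(d["score"],2),np.round(d["centre"],1),ray(c,d["centre"],z).round(4))
E
```

```text
time: 2.43
eef_pos: [0.5153, -0.2776, 0.2395]
tool_rot: [3.141, -0.001, -0.224]
ft_force: [-1.1, 1.0, -0.7]
opening: 0.026
2.4333 [ 0.5153 -0.2776  0.2395] [ 3.141e+00 -1.000e-03 -2.240e-01] 0.025952295171933985
wrist mould_grip_a 0.95 [294.6 204.2] [ 0.5255 -0.2653  0.07  ]
```

View pics/wrist2.png

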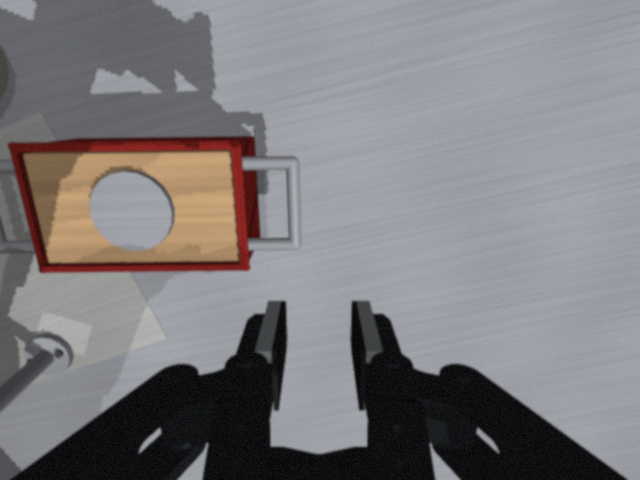

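The loop rod shows upright in the wrist view at column 294, rows 157–247, so the tool is aligned with the mould. Next I descend onto the rod and grip it.

```bash
python3 -m creep '[{"x":0.15,"y":0.16,"z":0,"yaw":0,"gripper":0.3},{"x":0.15,"y":0.16,"z":0,"yaw":0,"gripper":0.3},{"x":0,"y":0,"z":-0.8,"yaw":0,"gripper":0.3},{"x":0,"y":0,"z":-0.8,"yaw":0,"gripper":0.3},{"x":0,"y":0,"z":-0.8,"yaw":0,"gripper":0.3},{"x":0,"y":0,"z":-0.8,"yaw":0,"gripper":0.3},{"x":0,"y":0,"z":-0.8,"yaw":0,"gripper":0.3},{"x":0,"y":0,"z":-0.5,"yaw":0,"gripper":0.3},{"x":0,"y":0,"z":0,"yaw":0,"gripper":0},{"x":0,"y":0,"z":0,"yaw":0,"gripper":0}]'
```

```text
time: 3.47
eef_pos: [0.5228, -0.2723, 0.0585]
tool_rot: [3.137, -0.012, -0.232]
ft_force: [-2.5, -3.5, 21.2]
opening: 0.0081
```

```bash
python3 -m creep '[{"x":0,"y":0,"z":0,"yaw":0,"gripper":0},{"x":0,"y":0,"z":0,"yaw":0,"gripper":0},{"x":0,"y":0,"z":0,"yaw":0,"gripper":0},{"x":0,"y":0,"z":0,"yaw":0,"gripper":0},{"x":0,"y":0,"z":0,"yaw":0,"gripper":0},{"x":0,"y":0,"z":0,"yaw":0,"gripper":0},{"x":0,"y":0,"z":0,"yaw":0,"gripper":0},{"x":0,"y":0,"z":0,"yaw":0,"gripper":0},{"x":0,"y":0,"z":0,"yaw":0,"gripper":0},{"x":0,"y":0,"z":0,"yaw":0,"gripper":0}]'
python3 - <<'E'
from h import *
s=state();print(s["time"],s["eef_pos"].round(4),s["ft_force"],s["torque"])
c="wrist"
im=capture(c);save(c+"3",im)
for n,z in dict(mould_grip_a=.07).items():
  for c in ("wrist","top"):
    capture(c)
    for d in mark_of(n,c)[:2]: print(c,n,round(d["score"],2),np.round(d["centre"],1),ray(c,d["centre"],z).round(4))
E
```

```text
time: 4.3
eef_pos: [0.5227, -0.272, 0.0611]
tool_rot: [3.138, -0.011, -0.232]
ft_force: [-0.3, 2.0, -3.4]
opening: 0.008
4.3 [ 0.5227 -0.272   0.0611] [-0.28257212  2.01387192 -3.40218102] [0.14708074 0.07299515 0.20841153]
wrist mould_grip_a 0.85 [317.5 336.1] [ 0.5258 -0.2728  0.07  ]
top mould_grip_a 0.71 [449.3 266.9] [ 0.5272 -0.2726  0.07  ]
top mould_grip_a 0.65 [349.7 245. ] [ 0.5769 -0.0412  0.07  ]
```

View pics/wrist3.png

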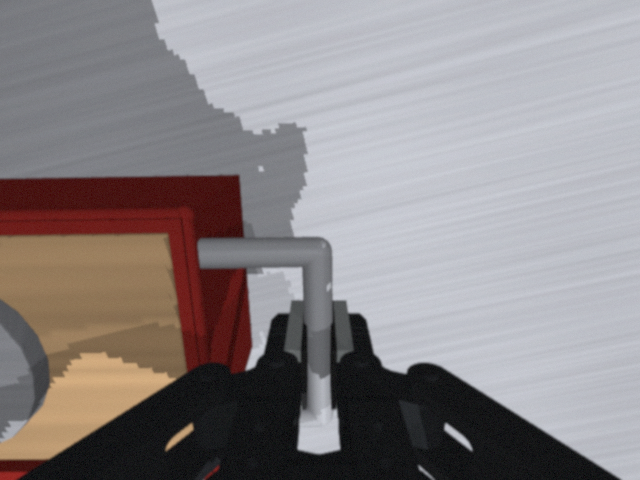

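The rod lies between the pads at column 318, so the grasp is good. The mould yaw is about -13.3° and needs to be +7.6°. I'll turn it first, moving it sideways onto the line through the press.

```bash
python3 -m creep '[{"x":0.12,"y":0.1,"z":0,"yaw":0.6,"gripper":0},{"x":0.12,"y":0.1,"z":0,"yaw":0.6,"gripper":0},{"x":0.12,"y":0.1,"z":0,"yaw":0.6,"gripper":0},{"x":0.12,"y":0.1,"z":0,"yaw":0.6,"gripper":0},{"x":0.12,"y":0.1,"z":0,"yaw":0.6,"gripper":0},{"x":0.12,"y":0.1,"z":0,"yaw":0.6,"gripper":0},{"x":0,"y":0.1,"z":0,"yaw":0.6,"gripper":0},{"x":0,"y":0.1,"z":0,"yaw":0.6,"gripper":0},{"x":0,"y":0.1,"z":0,"yaw":0.4,"gripper":0},{"x":0,"y":0,"z":0,"yaw":0,"gripper":0}]'
python3 - <<'E'
from h import *
for n,z in dict(mould_grip_a=.07).items():
  for c in ("wrist","top"):
    save(c+"4",capture(c))
    for d in mark_of(n,c)[:2]: print(c,n,round(d["score"],2),np.round(d["centre"],1),ray(c,d["centre"],z).round(4))
E
```

```text
time: 5.38
eef_pos: [0.5561, -0.2395, 0.0646]
tool_rot: [3.129, -0.024, 0.141]
ft_force: [0.0, 1.4, -4.0]
opening: 0.0077
wrist mould_grip_a 0.83 [320.8 336.9] [ 0.5567 -0.2408  0.07  ]
top mould_grip_a 0.95 [436.9 252.7] [ 0.56   -0.2441  0.07  ]
top mould_grip_a 0.93 [334.2 265.3] [ 0.5296 -0.0053  0.07  ]
```

```bash
python3 -m creep '[{"x":-0.08,"y":0.15,"z":-0.06,"yaw":0,"gripper":0},{"x":-0.08,"y":0.3,"z":-0.06,"yaw":0,"gripper":0},{"x":-0.08,"y":0.4,"z":-0.03,"yaw":0,"gripper":0},{"x":-0.08,"y":0.4,"z":-0.03,"yaw":0,"gripper":0},{"x":-0.06,"y":0.4,"z":-0.03,"yaw":0,"gripper":0},{"x":-0.06,"y":0.4,"z":-0.03,"yaw":0,"gripper":0},{"x":-0.06,"y":0.4,"z":0,"yaw":0,"gripper":0},{"x":-0.06,"y":0.4,"z":0,"yaw":0,"gripper":0},{"x":-0.04,"y":0.3,"z":0,"yaw":0,"gripper":0},{"x":0,"y":0,"z":0,"yaw":0,"gripper":0}]'
python3 - <<'E'
from h import *
im=capture("top")
for c in ("top","side"):
    im=capture(c);save(c+"5",im)
    for n,z in dict(mould_grip_a=.07,mould_center=.0425,handle_hub=.25,press=0).items():
      for d in mark_of(n,c)[:2]: print(c,n,round(d["score"],2),np.round(d["centre"],1),ray(c,d["centre"],z).round(4))
a=cv2.imread("pics/top5.png")[190:350,220:480];b=cv2.imread("pics/side5.png")[200:400,240:460]
cv2.imwrite("pics/c5.png",np.vstack([cv2.resize(a,(480,295),interpolation=2),cv2.resize(b,(480,305))*1]))
cv2.imwrite("pics/c5.png",np.hstack([cv2.resize(a,(400,246)),cv2.resize(b,(271,246))]))
E
```

```text
time: 6.42
eef_pos: [0.5308, -0.1117, 0.0595]
tool_rot: [3.116, -0.035, 0.132]
ft_force: [-0.9, 1.0, -3.4]
opening: 0.0077
top mould_grip_a 0.92 [279.7 277.6] [0.5006 0.121  0.07  ]
top handle_hub 0.68 [257.9 197.2] [0.6625 0.1501 0.25  ]
top handle_hub 0.64 [309.3 273. ] [0.5152 0.0487 0.25  ]
top press 0.96 [312.2 273.1] [0.5099 0.0467 0.    ]
side mould_grip_a 0.98 [378.2 262.7] [ 0.537  -0.1112  0.07  ]
side mould_grip_a 0.74 [337.7 354.2] [0.5044 0.1271 0.07  ]
side handle_hub 0.94 [362.4 261.1] [0.5112 0.0473 0.25  ]
side handle_hub 0.42 [338.3 351.2] [0.4637 0.216  0.25  ]
side press 0.81 [355.6 340.7] [0.5046 0.0446 0.    ]
```

View pics/c5.png

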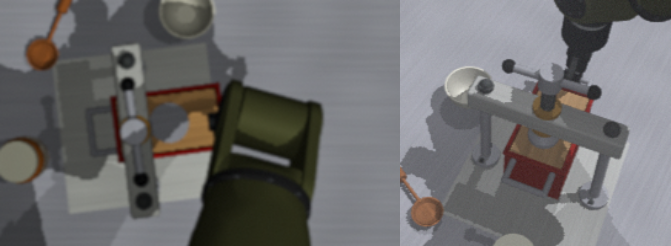

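The mould is part-way between the columns and clear of both flanges. The front loop is at about (280,278) in the top view. I'll refine the press axis from the dome and ball blobs in both views.

Run:
```python
from h import *
def blob(f,x,y,r=8):
    g=cv2.cvtColor(cv2.imread(f),cv2.COLOR_BGR2GRAY)[y-r:y+r+1,x-r:x+r+1]
    n,l,st,ce=cv2.connectedComponentsWithStats((g<65).astype(np.uint8))
    k=min(range(1,n),key=lambda k:np.hypot(*(ce[k]-r))-0.1*st[k,4]);return ce[k]+[x-r,y-r],st[k,4]
def tri(a,b):
    A=[];P=[]
    for c,p in(("top",a),("side",b)):
        o=np.array(camera_info(c)["extrinsics"])[:3,3];d=ray(c,p,0)-o;d/=np.linalg.norm(d)
        M=np.eye(3)-np.outer(d,d);A.append(M);P.append(M@o)
    A=np.vstack(A);P=np.hstack(P);x=np.linalg.lstsq(A,P,rcond=None)[0];return x,np.linalg.norm(A@x-P)
R=[]
for nm,t,s in(("domeF",(301,229),(309,271)),("domeN",(313,320),(411,306)),("ballF",(302,245),(328,254)),("ballN",(311,306),(398,275))):
    a,na=blob("pics/top5.png",*t);b,nb=blob("pics/side5.png",*s);x,e=tri(a,b);R.append(x);print(nm,a.round(1),na,b.round(1),nb,x.round(4),round(e,4))
print((R[0]+R[1])/2,(R[2]+R[3])/2,np.degrees(np.arctan2(*(R[0]-R[1])[1::-1])),np.degrees(np.arctan2(*(R[2]-R[3])[1::-1])))
```

```text
domeF [301.4 228.7] 83 [307.8 273.2] 24 [0.606  0.067  0.1784] 0.0008
domeN [313.1 320.4] 128 [411.4 304.9] 134 [0.416  0.0414 0.1877] 0.001
ballF [302.  244.5] 63 [327.4 253.3] 74 [0.5699 0.0629 0.2503] 0.0007
ballN [311.3 305.9] 109 [396.7 275.2] 101 [0.4511 0.0443 0.2484] 0.0011
[0.51096951 0.05419868 0.18303347] [0.51047068 0.05360465 0.249348  ] 7.690799345514933 8.93060257100207
```

```bash
python3 -m creep '[{"x":-0.04,"y":0.1,"z":0,"yaw":0,"gripper":0},{"x":-0.04,"y":0.2,"z":0,"yaw":0,"gripper":0},{"x":-0.04,"y":0.2,"z":0,"yaw":0,"gripper":0},{"x":-0.04,"y":0.2,"z":0,"yaw":0,"gripper":0},{"x":-0.04,"y":0.2,"z":0,"yaw":0,"gripper":0},{"x":0,"y":0.2,"z":0,"yaw":0,"gripper":0},{"x":0,"y":0.1,"z":0,"yaw":0,"gripper":0},{"x":0,"y":0,"z":0,"yaw":0,"gripper":0},{"x":0,"y":0,"z":-0.02,"yaw":0,"gripper":0},{"x":0,"y":0,"z":0,"yaw":0,"gripper":0}]'
python3 - <<'E'
from h import *
for c in ("top","side"):
    im=capture(c);save(c+"6",im)
    for n,z in dict(mould_grip_a=.07,mould_center=.0425).items():
      for d in mark_of(n,c)[:2]: print(c,n,round(d["score"],2),np.round(d["centre"],1),ray(c,d["centre"],z).round(4))
# expected rim corners & grips
C=np.array([.511,.054]);t=np.radians(7.7);ex=np.array([np.cos(t),np.sin(t)]);ey=np.array([-np.sin(t),np.cos(t)])
out=[]
for c,(x0,y0,x1,y1) in(("top",(225,195,425,345)),("side",(270,220,450,400))):
    im=cv2.imread(f"pics/{c}6.png");k=4
    im=cv2.resize(im[y0:y1,x0:x1],None,fx=k,fy=k,interpolation=cv2.INTER_CUBIC)
    f=lambda a,b,z:tuple(int(v) for v in((proj(c,[*(C+a*ex+b*ey),z])-[x0,y0])*k+k/2))
    P=[f(a*.0475,b*.08,.088) for a,b in((1,1),(-1,1),(-1,-1),(1,-1))]
    cv2.polylines(im,[np.array(P)],True,(0,255,0),1)
    for b in(-.118,.118): cv2.line(im,f(-.032,b,.07),f(.032,b,.07),(255,255,0),1)
    cv2.polylines(im,[np.array([f(.03*np.cos(u),.03*np.sin(u),.092) for u in np.linspace(0,6.3,40)])],True,(255,0,255),1)
    out.append(cv2.resize(im,(int(im.shape[1]*600/im.shape[0]),600)))
save("c6",np.hstack(out)[...,::-1]) if 0 else [cv2.imwrite("pics/c6%d.png"%i,o) for i,o in enumerate(out)]
o=np.hstack([cv2.resize(out[0],(440,330)),cv2.resize(out[1],(330,330))]);cv2.imwrite("pics/c6.png",o)
E
```

```text
time: 7.8
eef_pos: [0.5237, -0.0619, 0.06]
tool_rot: [3.112, -0.039, 0.132]
ft_force: [0.4, -2.2, -1.8]
opening: 0.0076
top mould_grip_a 0.92 [258.5 285.2] [0.4828 0.1699 0.07  ]
side mould_grip_a 0.84 [369.9 278.6] [ 0.5328 -0.0629  0.07  ]
side mould_grip_a 0.61 [330.8 377.5] [0.4924 0.1742 0.07  ]
side mould_center 0.77 [355.2 328.5] [0.5089 0.0447 0.0425]
```

View pics/c6.png

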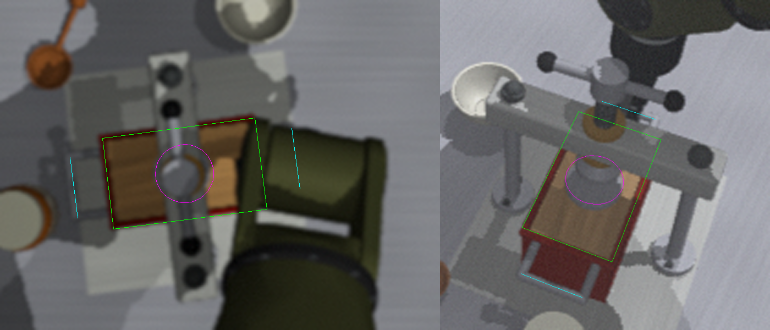

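View pics/c60.png

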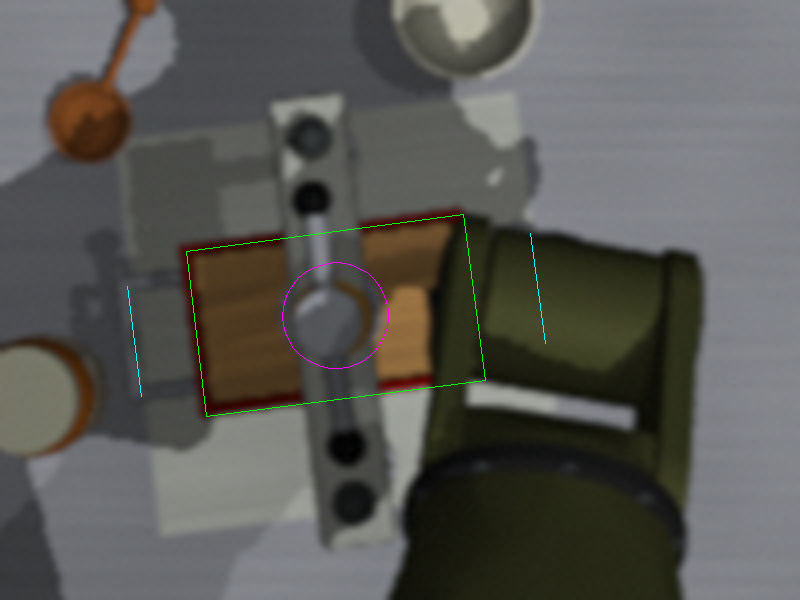

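View pics/c61.png

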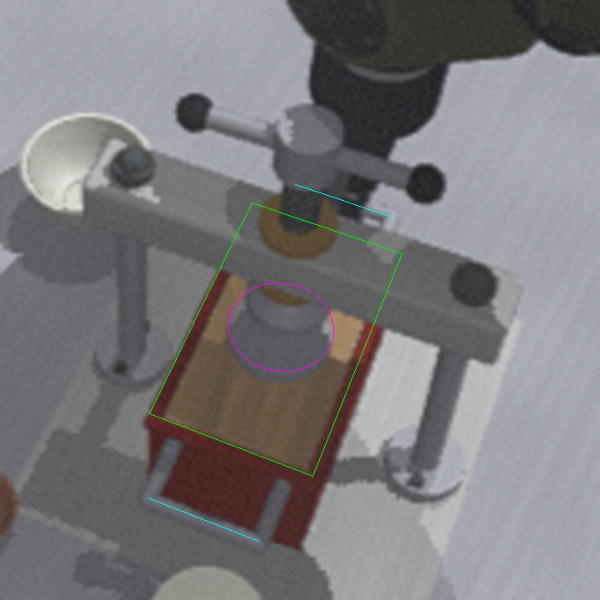

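Both overlays fit. The expected rim outline and loops lie within about 1–2 px of the mould in the top view and in the side view. Next I release and rise beside the T-handle.

```bash
python3 -m creep '[{"x":0,"y":0,"z":0,"yaw":0,"gripper":0.3},{"x":0,"y":0,"z":0,"yaw":0,"gripper":0.3},{"x":0,"y":0,"z":0,"yaw":0,"gripper":0.3},{"x":0,"y":0,"z":0.5,"yaw":0,"gripper":0.3},{"x":0,"y":0,"z":0.9,"yaw":0,"gripper":0.3},{"x":0,"y":0,"z":0.9,"yaw":0,"gripper":0.3},{"x":0,"y":0,"z":0.9,"yaw":0,"gripper":0.3},{"x":0,"y":0,"z":0.9,"yaw":0,"gripper":0.3},{"x":-0.3,"y":0,"z":0.5,"yaw":0,"gripper":0},{"x":-0.3,"y":0,"z":0,"yaw":0,"gripper":0}]'
python3 - <<'E'
from h import *
C=np.array([.511,.054]);t=np.radians(7.7);ey=np.array([-np.sin(t),np.cos(t)])
for c in ("top","side"):
    capture(c)
    for d in mark_of("mould_grip_a",c)[:2]: print(c,round(d["score"],2),ray(c,d["centre"],.07).round(4))
print(C+.118*ey,C-.118*ey)
E
```

```text
time: 8.93
eef_pos: [0.4983, -0.0622, 0.2527]
tool_rot: [3.112, -0.04, 0.13]
ft_force: [0.1, 0.6, 1.0]
opening: 0.0025
top 0.68 [0.4906 0.1771 0.07  ]
top 0.63 [ 0.5327 -0.0636  0.07  ]
side 0.77 [0.5001 0.1725 0.07  ]
side 0.62 [ 0.5409 -0.0674  0.07  ]
[0.49518963 0.17093602] [ 0.52681037 -0.06293602]
```

```bash
cat > ov.py <<'E'
from h import *
import sys
def ov(tag,dz=.092):
    C=np.array([.511,.054]);t=np.radians(7.7);ex=np.array([np.cos(t),np.sin(t)]);ey=np.array([-np.sin(t),np.cos(t)])
    out=[]
    for c,(x0,y0,x1,y1) in(("top",(245,195,385,345)),("side",(270,220,440,400))):
        im=capture(c);save(c+tag,im);im=im[...,::-1];k=4
        im=cv2.resize(im[y0:y1,x0:x1],None,fx=k,fy=k,interpolation=cv2.INTER_CUBIC)
        im=cv2.convertScaleAbs(im,alpha=1.4)
        f=lambda a,b,z:tuple(int(v) for v in((proj(c,[*(C+a*ex+b*ey),z])-[x0,y0])*k+k/2))
        P=[f(a*.0475,b*.08,.088) for a,b in((1,1),(-1,1),(-1,-1),(1,-1))]
        cv2.polylines(im,[np.array(P)],True,(0,255,0),1)
        for b in(-.118,.118): cv2.line(im,f(-.032,b,.07),f(.032,b,.07),(255,255,0),1)
        cv2.polylines(im,[np.array([f(.03*np.cos(u),.03*np.sin(u),dz) for u in np.linspace(0,6.3,40)])],True,(255,0,255),1)
        out.append(cv2.resize(im,(400,int(im.shape[0]*400/im.shape[1])))[:420])
    h=min(o.shape[0] for o in out);cv2.imwrite(f"pics/ov{tag}.png",np.hstack([o[:h] for o in out]))
ov(sys.argv[1])
E
python3 ov.py 7
```

```text
(no output)
```

View pics/ov7.png

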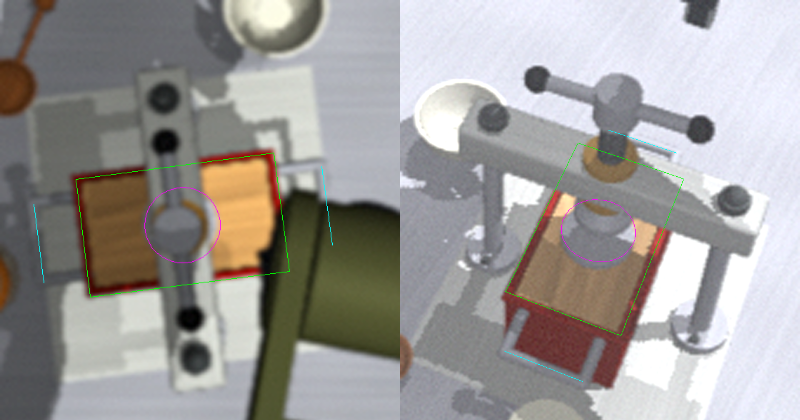

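The outline fits on all sides: the rim shows about 3 mm outside it all round, and its edge slope of 7.1° against 7.3° means it stands square. Now I approach the bar and start winding.

```bash
python3 -m creep '[{"x":-0.065,"y":0.49,"z":-0.05,"yaw":0,"gripper":0},{"x":-0.065,"y":0.49,"z":-0.05,"yaw":0,"gripper":0},{"x":-0.065,"y":0.49,"z":-0.05,"yaw":0,"gripper":0},{"x":-0.065,"y":0.47,"z":-0.05,"yaw":0,"gripper":0},{"x":-0.43,"y":0.49,"z":-0.02,"yaw":0,"gripper":0},{"x":-0.06,"y":0.65,"z":-0.02,"yaw":0,"gripper":0},{"x":0.33,"y":0.56,"z":-0.02,"yaw":0,"gripper":0},{"x":0.6,"y":0.25,"z":-0.02,"yaw":0,"gripper":0},{"x":0.63,"y":-0.15,"z":-0.02,"yaw":0,"gripper":0},{"x":0.43,"y":-0.49,"z":-0.02,"yaw":0,"gripper":0}]'
```

```text
time: 10.07
eef_pos: [0.5467, 0.0766, 0.2238]
tool_rot: [3.115, -0.013, 0.131]
ft_force: [-3.3, 3.5, 0.1]
opening: -0.0
```

```bash
python3 -m creep '[{"x":0.16,"y":-0.63,"z":0.07,"yaw":0,"gripper":0},{"x":-0.24,"y":-0.6,"z":0.07,"yaw":0,"gripper":0},{"x":-0.55,"y":-0.34,"z":0.06,"yaw":0,"gripper":0},{"x":-0.65,"y":0.05,"z":0.06,"yaw":0,"gripper":0},{"x":-0.5,"y":0.42,"z":0.06,"yaw":0,"gripper":0},{"x":-0.16,"y":0.63,"z":0.05,"yaw":0,"gripper":0},{"x":0.24,"y":0.6,"z":0.05,"yaw":0,"gripper":0},{"x":0.55,"y":0.34,"z":0.05,"yaw":0,"gripper":0},{"x":0.65,"y":-0.05,"z":0.04,"yaw":0,"gripper":0},{"x":0.5,"y":-0.42,"z":0.04,"yaw":0,"gripper":0}]'
```

```text
time: 10.9
eef_pos: [0.5466, 0.077, 0.2322]
tool_rot: [3.117, 0.011, 0.131]
ft_force: [-2.5, 1.9, -0.5]
opening: 0.0005
```

```bash
python3 -m creep '[{"x":0.16,"y":-0.63,"z":0.03,"yaw":0,"gripper":0},{"x":-0.24,"y":-0.6,"z":0.03,"yaw":0,"gripper":0},{"x":-0.55,"y":-0.34,"z":0.03,"yaw":0,"gripper":0},{"x":-0.65,"y":0.05,"z":0.03,"yaw":0,"gripper":0},{"x":-0.5,"y":0.42,"z":0.03,"yaw":0,"gripper":0},{"x":-0.16,"y":0.63,"z":0.03,"yaw":0,"gripper":0},{"x":0.04,"y":0.22,"z":0.0,"yaw":0,"gripper":0},{"x":0.08,"y":0.2,"z":0.0,"yaw":0,"gripper":0},{"x":0.12,"y":0.18,"z":0.0,"yaw":0,"gripper":0},{"x":0.16,"y":0.15,"z":0,"yaw":0,"gripper":0}]'
```

```text
time: 11.73
eef_pos: [0.4888, 0.0857, 0.2282]
tool_rot: [3.118, 0.026, 0.129]
ft_force: [-2.5, -2.6, 0.7]
opening: 0.0001
```

Run:
```python
from h import *
C=np.array([.511,.054])
g=cv2.GaussianBlur(cv2.cvtColor(cv2.imread("pics/side7.png"),cv2.COLOR_BGR2GRAY),(0,0),.7).astype(np.float32)
o=np.array(camera_info("side")["extrinsics"])[:3,3]
a0=np.arctan2(o[1]-C[1],o[0]-C[0])
u=a0+np.radians(np.linspace(-60,60,60))
def samp(r,z,dx=0,dy=0):
    P=np.array([proj("side",[C[0]+dx+r*np.cos(t),C[1]+dy+r*np.sin(t),z]) for t in u],np.float32)
    return cv2.remap(g,P[None,:,0],P[None,:,1],1)[0]
for z in np.arange(.080,.1001,.001):
    best=max((abs(np.mean(samp(.0285,z,dx,0)-samp(.0315,z,dx,0))),dx) for dx in(-.004,-.002,0,.002,.004))
    print(round(z,3),round(np.mean(samp(.0285,z)-samp(.0315,z)),1),np.round(best,3))
```

```text
0.08 -1.4 [1.404 0.   ]
0.081 -1.0 [1.022 0.   ]
0.082 -0.5 [0.482 0.   ]
0.083 0.2 [0.569 0.002]Traceback (most recent call last):
  File "<stdin>", line 11, in <module>
  File "<stdin>", line 11, in <genexpr>
  File "<stdin>", line 8, in samp
  File "h.py", line 8, in proj
    i=camera_info(cam);K=np.array(i["camera_matrix"]);T=np.linalg.inv(np.array(i["extrinsics"]))
ValueError: time passes only in moves, steps and waits
```

```bash
python3 -m creep '[{"x":0.15,"y":0.09,"z":0,"yaw":0,"gripper":0},{"x":0.16,"y":0.06,"z":0,"yaw":0,"gripper":0},{"x":0.17,"y":0.03,"z":0,"yaw":0,"gripper":0},{"x":0.17,"y":0.01,"z":0,"yaw":0,"gripper":0},{"x":0.17,"y":-0.02,"z":0,"yaw":0,"gripper":0},{"x":0.17,"y":-0.05,"z":0,"yaw":0,"gripper":0},{"x":0.15,"y":-0.08,"z":0,"yaw":0,"gripper":0},{"x":0.13,"y":-0.1,"z":0,"yaw":0,"gripper":0},{"x":0.11,"y":-0.13,"z":0,"yaw":0,"gripper":0},{"x":0.09,"y":-0.14,"z":0,"yaw":0,"gripper":0}]'
```

```text
time: 12.57
eef_pos: [0.5559, 0.0725, 0.2259]
tool_rot: [3.12, 0.03, 0.13]
ft_force: [-2.8, 1.4, 0.6]
opening: 0.0001
```

```bash
python3 -m creep '[{"x":-0.01,"y":-0.19,"z":0,"yaw":0,"gripper":0},{"x":-0.04,"y":-0.19,"z":0,"yaw":0,"gripper":0},{"x":-0.07,"y":-0.18,"z":0,"yaw":0,"gripper":0},{"x":-0.04,"y":-0.18,"z":0,"yaw":0,"gripper":0},{"x":-0.07,"y":-0.17,"z":0,"yaw":0,"gripper":0},{"x":-0.1,"y":-0.15,"z":0,"yaw":0,"gripper":0},{"x":-0.12,"y":-0.13,"z":0,"yaw":0,"gripper":0},{"x":-0.14,"y":-0.11,"z":0,"yaw":0,"gripper":0},{"x":-0.16,"y":-0.08,"z":0,"yaw":0,"gripper":0},{"x":-0.17,"y":-0.05,"z":0,"yaw":0,"gripper":0}]'
```

```text
time: 13.4
eef_pos: [0.5171, 0.0075, 0.2266]
tool_rot: [3.12, 0.024, 0.128]
ft_force: [3.0, 0.6, -0.0]
opening: 0.0001
```

```bash
python3 -m creep '[{"x":-0.18,"y":0.05,"z":0,"yaw":0,"gripper":0},{"x":-0.17,"y":0.08,"z":0,"yaw":0,"gripper":0},{"x":-0.16,"y":0.1,"z":0,"yaw":0,"gripper":0},{"x":-0.15,"y":0.09,"z":0,"yaw":0,"gripper":0},{"x":-0.13,"y":0.11,"z":0,"yaw":0,"gripper":0},{"x":-0.11,"y":0.13,"z":0,"yaw":0,"gripper":0},{"x":-0.08,"y":0.15,"z":0,"yaw":0,"gripper":0},{"x":-0.05,"y":0.16,"z":0,"yaw":0,"gripper":0},{"x":-0.02,"y":0.17,"z":0,"yaw":0,"gripper":0},{"x":0,"y":0.17,"z":0,"yaw":0,"gripper":0}]'
```

```text
time: 14.23
eef_pos: [0.4689, 0.0591, 0.2276]
tool_rot: [3.116, 0.024, 0.127]
ft_force: [-0.1, -2.8, 0.3]
opening: 0.0002
```

```bash
python3 -m creep '[{"x":0.02,"y":0.11,"z":-0.05,"yaw":0,"gripper":0},{"x":0.03,"y":0.11,"z":-0.05,"yaw":0,"gripper":0},{"x":0.04,"y":0.1,"z":-0.05,"yaw":0,"gripper":0},{"x":0.05,"y":0.1,"z":-0.05,"yaw":0,"gripper":0},{"x":0.06,"y":0.09,"z":-0.02,"yaw":0,"gripper":0},{"x":0.07,"y":0.08,"z":-0.02,"yaw":0,"gripper":0},{"x":0.08,"y":0.08,"z":0,"yaw":0,"gripper":0},{"x":0.09,"y":0.07,"z":0,"yaw":0,"gripper":0},{"x":0.09,"y":0.06,"z":0,"yaw":0,"gripper":0},{"x":0.1,"y":0.05,"z":0,"yaw":0,"gripper":0}]'
```

```text
time: 15.07
eef_pos: [0.4954, 0.0983, 0.2155]
tool_rot: [3.117, 0.029, 0.129]
ft_force: [-2.2, -0.6, -0.6]
opening: 0.0
```

```bash
python3 -m creep '[{"x":0.11,"y":0,"z":0,"yaw":0,"gripper":0},{"x":0.11,"y":-0.01,"z":0,"yaw":0,"gripper":0},{"x":0.11,"y":-0.02,"z":0,"yaw":0,"gripper":0},{"x":0.11,"y":-0.01,"z":0,"yaw":0,"gripper":0},{"x":0.11,"y":-0.02,"z":0,"yaw":0,"gripper":0},{"x":0.11,"y":-0.03,"z":0,"yaw":0,"gripper":0},{"x":0.11,"y":-0.04,"z":0,"yaw":0,"gripper":0},{"x":0.1,"y":-0.05,"z":0,"yaw":0,"gripper":0},{"x":0.09,"y":-0.06,"z":0,"yaw":0,"gripper":0},{"x":0.09,"y":-0.07,"z":0,"yaw":0,"gripper":0}]'
```

```text
time: 15.9
eef_pos: [0.5306, 0.0898, 0.2141]
tool_rot: [3.129, 0.063, 0.13]
ft_force: [-25.7, 10.4, 9.3]
opening: 0.0001
```

The pad has met the disc: the force jumped to about 28 N, partly along the bar. I'll record the full reading, back the fingers off, and find the bar's angle before judging the tightness.

```bash
python3 - <<'E'
from h import *
s=state();print(s["ft_force"],s["torque"])
E
python3 -m creep '[{"x":-0.1,"y":0.05,"z":0,"yaw":0,"gripper":0},{"x":-0.1,"y":0.1,"z":0,"yaw":0,"gripper":0},{"x":-0.1,"y":0.1,"z":0,"yaw":0,"gripper":0},{"x":-0.1,"y":0.1,"z":0,"yaw":0,"gripper":0},{"x":0,"y":0.1,"z":0,"yaw":0,"gripper":0},{"x":0,"y":0.1,"z":0,"yaw":0,"gripper":0},{"x":0,"y":0,"z":0,"yaw":0,"gripper":0},{"x":0,"y":0,"z":0,"yaw":0,"gripper":0},{"x":0,"y":0,"z":0,"yaw":0,"gripper":0},{"x":0,"y":0,"z":0,"yaw":0,"gripper":0}]'
python3 - <<'E'
from h import *
s=state();print(s["ft_force"],s["torque"])
out=[]
for c,(x0,y0) in(("top",(255,210)),("side",(290,220))):
    im=capture(c);save(c+"8",im);out.append(cv2.resize(im[y0:y0+120,x0:x0+120],(400,400),interpolation=2))
    for d in mark_of("handle_ball",c)[:3]+mark_of("handle_hub",c)[:1]: print(c,round(d["score"],2),np.round(d["centre"],1),ray(c,d["centre"],.222).round(4))
save("c8",np.hstack(out))
E
```

```text
[-25.6950648   10.37893899   9.32809279] [ 1.46741869  3.91699919 -0.44432662]
time: 16.73
eef_pos: [0.5154, 0.1145, 0.2146]
tool_rot: [3.131, 0.06, 0.13]
ft_force: [-0.6, 0.1, 0.4]
opening: -0.0001
[-0.62062046  0.10388109  0.35687605] [ 0.02548323 -0.02656658 -0.0211378 ]
top 0.58 [323.4 299.2] [0.4627 0.0209 0.222 ]
side 0.78 [393.5 272.5] [0.4631 0.02   0.222 ]
side 0.92 [359.9 273.7] [0.5109 0.0521 0.222 ]
```

View pics/c8.png

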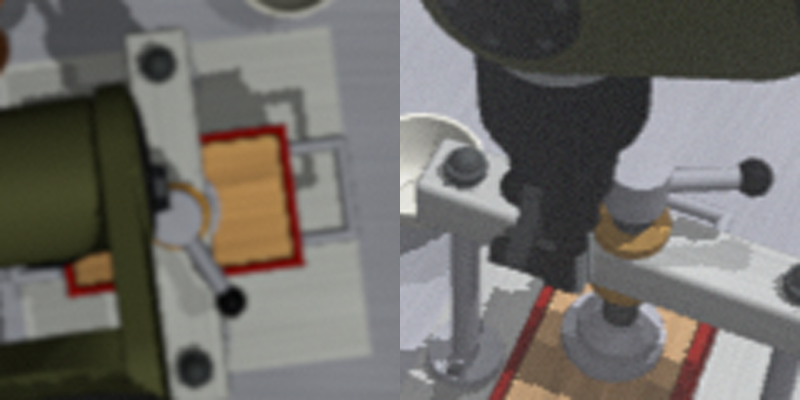

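The top view shows the free ball at crop (230,302) and the side view agrees. This puts the bar at 35° and confirms the pad is on the disc, centred. The push was worth roughly 15–20 N at 45 mm, so I'll probe with gentle square pushes to see where it starts to turn.

```bash
python3 -m creep '[{"x":0.06,"y":-0.09,"z":0,"yaw":0,"gripper":0},{"x":0.06,"y":-0.09,"z":0,"yaw":0,"gripper":0},{"x":0.06,"y":-0.09,"z":0,"yaw":0,"gripper":0},{"x":0.06,"y":-0.09,"z":0,"yaw":0,"gripper":0},{"x":0.05,"y":-0.07,"z":0,"yaw":0,"gripper":0},{"x":0.03,"y":-0.04,"z":0,"yaw":0,"gripper":0},{"x":0.02,"y":-0.03,"z":0,"yaw":0,"gripper":0},{"x":0.02,"y":-0.03,"z":0,"yaw":0,"gripper":0},{"x":0.02,"y":-0.03,"z":0,"yaw":0,"gripper":0},{"x":0.02,"y":-0.03,"z":0,"yaw":0,"gripper":0}]'
cat > t.py <<'E'
from h import *
import sys
b=np.radians(float(sys.argv[1]));e=np.array([np.cos(b),np.sin(b)]);q=np.array([-np.sin(b),np.cos(b)])
s=state();r=s["eef_pos"][:2]-[.511,.054];F=s["ft_force"][:2];M=s["torque"]
print("along,perp mm",1e3*r@e,1e3*r@q,"F along,perp",F@e,F@q,"Mz",M[2],M)
rr,p,y=s["tool_rot"]
from scipy.spatial.transform import Rotation as R
tz=R.from_euler("xyz",s["tool_rot"]).apply([0,0,1]);sen=r-.15*tz[:2]
# contact at perp 6mm: M=(a)*Fq-(pp)*Fe
Fe,Fq=F@e,F@q;pp=.006*np.sign(r@q)-sen@q;a=(M[2]+pp*Fe)/Fq;L=a+sen@e
print("L",L*1e3,"torque about axis on handle (cw+)",L*Fq-.006*Fe,"N@45",(L*Fq-.006*Fe)/.045, "with L=tcp",(r@e*Fq-.006*Fe)/.045)
E
python3 t.py 35
```

```text
time: 17.87
eef_pos: [0.5312, 0.091, 0.2145]
tool_rot: [3.137, 0.065, 0.131]
ft_force: [-9.1, 11.3, 3.2]
opening: -0.0002
along,perp mm 37.78221009160576 18.704361897781773 F along,perp -0.908035892564043 14.489269095223088 Mz -0.14006523330560652 [ 1.76311689  1.34303193 -0.14006523]
L 37.54931004655576 torque about axis on handle (cw+) 0.5495102729598945 N@45 12.211339399108768 with L=tcp 12.286329430775858
```

```bash
python3 -m creep '[{"x":0.024,"y":-0.034,"z":0,"yaw":0,"gripper":0},{"x":0.024,"y":-0.034,"z":0,"yaw":0,"gripper":0},{"x":0.024,"y":-0.034,"z":0,"yaw":0,"gripper":0},{"x":0.024,"y":-0.034,"z":0,"yaw":0,"gripper":0},{"x":0.024,"y":-0.034,"z":0,"yaw":0,"gripper":0},{"x":0.024,"y":-0.034,"z":0,"yaw":0,"gripper":0},{"x":0.024,"y":-0.034,"z":0,"yaw":0,"gripper":0},{"x":0.024,"y":-0.034,"z":0,"yaw":0,"gripper":0},{"x":0.024,"y":-0.034,"z":0,"yaw":0,"gripper":0},{"x":0.024,"y":-0.034,"z":0,"yaw":0,"gripper":0}]'
python3 t.py 35
```

```text
time: 18.7
eef_pos: [0.531, 0.0912, 0.2149]
tool_rot: [-3.119, 0.088, 0.143]
ft_force: [-10.0, 10.9, 3.8]
opening: 0.0003
along,perp mm 37.72032779012181 19.02772522059678 F along,perp -1.9385582283742764 14.724085757200909 Mz -0.22071018781817242 [ 1.5805721   1.60299528 -0.22071019]
L 33.47198182587195 torque about axis on handle (cw+) 0.5044756802378545 N@45 11.210570671952322 with L=tcp 12.600637567593953
```

```bash
python3 -m creep '[{"x":-0.08,"y":0.12,"z":0,"yaw":0,"gripper":0},{"x":-0.08,"y":0.12,"z":0,"yaw":0,"gripper":0},{"x":-0.09,"y":0.12,"z":0,"yaw":0,"gripper":0},{"x":-0.09,"y":0.12,"z":0,"yaw":0,"gripper":0},{"x":-0.26,"y":-0.18,"z":0,"yaw":0,"gripper":0},{"x":-0.26,"y":-0.18,"z":0,"yaw":0,"gripper":0},{"x":-0.26,"y":-0.18,"z":0,"yaw":0,"gripper":0},{"x":-0.26,"y":-0.18,"z":0,"yaw":0,"gripper":0},{"x":-0.26,"y":-0.18,"z":0,"yaw":0,"gripper":0},{"x":-0.26,"y":-0.18,"z":0,"yaw":0,"gripper":0}]'
python3 - <<'E'
from h import *
c="top";save("top9",capture(c))
for d in mark_of("handle_ball",c)[:2]: print(c,round(d["score"],2),np.round(d["centre"],1),ray(c,d["centre"],.222).round(4))
c="side";capture(c)
for d in mark_of("handle_ball",c)[:2]: print(c,round(d["score"],2),np.round(d["centre"],1),ray(c,d["centre"],.222).round(4))
E
python3 t.py 35
```

```text
time: 19.53
eef_pos: [0.4509, 0.0702, 0.2144]
tool_rot: [-3.12, 0.087, 0.146]
ft_force: [-0.1, -0.1, -0.7]
opening: 0.0003
along,perp mm -38.97512596683949 47.425034846825284 F along,perp 1.086013808064088 -0.2401986697153985 Mz 0.07633580466647819 [-0.00727454 -0.06640391  0.0763358 ]
L -198.87346173824594 torque about axis on handle (cw+) 0.041253058102838344 N@45 0.9167346245075187 with L=tcp 0.06323756801867565
```

```bash
python3 -m creep '[{"x":0.08,"y":-0.115,"z":0,"yaw":0,"gripper":0},{"x":0.08,"y":-0.115,"z":0,"yaw":0,"gripper":0},{"x":0.08,"y":-0.115,"z":0,"yaw":0,"gripper":0},{"x":0.08,"y":-0.115,"z":0,"yaw":0,"gripper":0},{"x":0.05,"y":-0.08,"z":0,"yaw":0,"gripper":0},{"x":0.034,"y":-0.05,"z":0,"yaw":0,"gripper":0},{"x":0.034,"y":-0.05,"z":0,"yaw":0,"gripper":0},{"x":0.034,"y":-0.05,"z":0,"yaw":0,"gripper":0},{"x":0.034,"y":-0.05,"z":0,"yaw":0,"gripper":0},{"x":0.034,"y":-0.05,"z":0,"yaw":0,"gripper":0}]'
python3 t.py 35
```

```text
time: 20.57
eef_pos: [0.4753, 0.0398, 0.2143]
tool_rot: [-3.11, 0.095, 0.148]
ft_force: [-3.0, 5.2, 0.7]
opening: 0.0002
along,perp mm -37.3570595069327 8.86506989760874 F along,perp 0.5491068823505678 5.967516332717578 Mz -0.04372576551547964 [ 0.5717132   0.48601738 -0.04372577]
L -33.40989768371656 torque about axis on handle (cw+) -0.20266875139610513 N@45 -4.503750031024558 with L=tcp -5.02718897875615
```

Loosening by about 15° took 4.5 N. I'll go back round and retighten with calm, square pushes.

```bash
python3 -m creep '[{"x":-0.125,"y":0.105,"z":0,"yaw":0,"gripper":0},{"x":-0.125,"y":0.105,"z":0,"yaw":0,"gripper":0},{"x":-0.125,"y":0.105,"z":0,"yaw":0,"gripper":0},{"x":-0.125,"y":0.105,"z":0,"yaw":0,"gripper":0},{"x":0.19,"y":0.23,"z":0,"yaw":0,"gripper":0},{"x":0.19,"y":0.23,"z":0,"yaw":0,"gripper":0},{"x":0.19,"y":0.23,"z":0,"yaw":0,"gripper":0},{"x":0.19,"y":0.23,"z":0,"yaw":0,"gripper":0},{"x":0.19,"y":0.23,"z":0,"yaw":0,"gripper":0},{"x":0.19,"y":0.22,"z":0,"yaw":0,"gripper":0}]'
python3 t.py 50
```

```text
time: 21.4
eef_pos: [0.5028, 0.1176, 0.2142]
tool_rot: [-3.111, 0.094, 0.147]
ft_force: [0.8, -0.5, 0.9]
opening: 0.0002
along,perp mm 43.50497394369907 47.17358512692649 F along,perp 0.12064224525644912 -0.878596415944267 Mz 0.017361885801762657 [ 0.01067282 -0.09747034  0.01736189]
L 35.071448755797306 torque about axis on handle (cw+) -0.03153750265035523 N@45 -0.7008333922301162 with L=tcp -0.8654926145382538
```

```bash
python3 -m creep '[{"x":0.088,"y":-0.113,"z":0,"yaw":0,"gripper":0},{"x":0.088,"y":-0.113,"z":0,"yaw":0,"gripper":0},{"x":0.088,"y":-0.113,"z":0,"yaw":0,"gripper":0},{"x":0.088,"y":-0.113,"z":0,"yaw":0,"gripper":0},{"x":0.06,"y":-0.08,"z":0,"yaw":0,"gripper":0},{"x":0.025,"y":-0.025,"z":0,"yaw":0,"gripper":0},{"x":0.025,"y":-0.025,"z":0,"yaw":0,"gripper":0},{"x":0.025,"y":-0.025,"z":0,"yaw":0,"gripper":0},{"x":0.025,"y":-0.025,"z":0,"yaw":0,"gripper":0},{"x":0.025,"y":-0.025,"z":0,"yaw":0,"gripper":0}]'
python3 t.py 48
```

```text
time: 22.23
eef_pos: [0.5267, 0.0951, 0.2132]
tool_rot: [-3.098, 0.097, 0.151]
ft_force: [-3.9, 11.0, 0.2]
opening: -0.0001
along,perp mm 41.05255729585354 15.895673950266241 F along,perp 5.583477999974091 10.287640817207663 Mz -0.12122090171205283 [ 1.57168426  0.55246622 -0.1212209 ]
L 38.71986007237428 torque about axis on handle (cw+) 0.36483514491728236 N@45 8.107447664828497 with L=tcp 8.640735468616324
```

```bash
python3 -m creep '[{"x":0.028,"y":-0.028,"z":0,"yaw":0,"gripper":0},{"x":0.028,"y":-0.028,"z":0,"yaw":0,"gripper":0},{"x":0.028,"y":-0.028,"z":0,"yaw":0,"gripper":0},{"x":0.028,"y":-0.028,"z":0,"yaw":0,"gripper":0},{"x":0.028,"y":-0.028,"z":0,"yaw":0,"gripper":0},{"x":0.028,"y":-0.028,"z":0,"yaw":0,"gripper":0},{"x":0.028,"y":-0.028,"z":0,"yaw":0,"gripper":0},{"x":0.028,"y":-0.028,"z":0,"yaw":0,"gripper":0},{"x":0.028,"y":-0.028,"z":0,"yaw":0,"gripper":0},{"x":0.028,"y":-0.028,"z":0,"yaw":0,"gripper":0}]'
python3 t.py 43
```

```text
time: 23.07
eef_pos: [0.5321, 0.0901, 0.2134]
tool_rot: [-3.072, 0.112, 0.155]
ft_force: [-8.6, 11.0, 1.5]
opening: -0.0003
along,perp mm 40.021793787033104 12.040792830204028 F along,perp 1.1567899838071138 13.917292000261707 Mz -0.1493768279091052 [ 1.70532077  1.20595386 -0.14937683]
L 38.242013752697154 torque about axis on handle (cw+) 0.5252845321714675 N@45 11.67298960381039 with L=tcp 12.223427791234599
```

It is now nipped up at about 12 N at 45 mm, turned there only by slow pushes. I'll back the fingers off, rise clear and make a last check.

```bash
python3 -m creep '[{"x":-0.08,"y":0.09,"z":0,"yaw":0,"gripper":0},{"x":-0.1,"y":0.11,"z":0,"yaw":0,"gripper":0},{"x":-0.1,"y":0.11,"z":0,"yaw":0,"gripper":0},{"x":-0.1,"y":0.11,"z":0,"yaw":0,"gripper":0},{"x":0,"y":0,"z":0.7,"yaw":0,"gripper":0},{"x":0,"y":0,"z":0.9,"yaw":0,"gripper":0},{"x":0,"y":0,"z":0.9,"yaw":0,"gripper":0},{"x":0,"y":0,"z":0.9,"yaw":0,"gripper":0},{"x":-0.5,"y":0,"z":0.5,"yaw":0,"gripper":0},{"x":-0.5,"y":0,"z":0,"yaw":0,"gripper":0}]'
python3 -m creep '[{"x":0,"y":-0.6,"z":0,"yaw":0,"gripper":0},{"x":0,"y":-0.9,"z":0,"yaw":0,"gripper":0},{"x":0,"y":-0.9,"z":0,"yaw":0,"gripper":0},{"x":0,"y":-0.9,"z":0,"yaw":0,"gripper":0},{"x":0,"y":-0.9,"z":0,"yaw":0,"gripper":0},{"x":0,"y":-0.9,"z":0,"yaw":0,"gripper":0},{"x":0,"y":-0.9,"z":0,"yaw":0,"gripper":0},{"x":0,"y":-0.6,"z":0,"yaw":0,"gripper":0},{"x":0,"y":0,"z":0,"yaw":0,"gripper":0},{"x":0,"y":0,"z":0,"yaw":0,"gripper":0}]'
python3 ov.py 10
python3 - <<'E'
from h import *
for c in("top","side"):
    for n,z in dict(handle_ball=.222,jar=0,ramekin=0,spoon=.01,mould_grip_a=.07).items():
        for d in mark_of(n,c)[:2]: print(c,n,round(d["score"],2),ray(c,d["centre"],z).round(4))
E
```

```text
time: 23.9
eef_pos: [0.4725, 0.1064, 0.3739]
tool_rot: [-3.073, 0.117, 0.151]
ft_force: [-0.0, -0.2, 0.9]
opening: -0.0001
time: 24.73
eef_pos: [0.4647, -0.1672, 0.3782]
tool_rot: [-3.077, 0.108, 0.153]
ft_force: [-0.3, 0.7, -0.0]
opening: -0.0001
top handle_ball 0.83 [0.4512 0.029  0.222 ]
top jar 0.8 [0.4565 0.2331 0.    ]
top jar 0.64 [0.5052 0.0516 0.    ]
top ramekin 0.96 [ 0.6947 -0.0143  0.    ]
top spoon 0.63 [0.6946 0.176  0.01  ]
top spoon 0.39 [ 0.5307 -0.0728  0.01  ]
top mould_grip_a 0.82 [ 0.532 -0.061  0.07 ]
top mould_grip_a 0.65 [0.4893 0.1716 0.07  ]
side handle_ball 0.73 [0.4596 0.0228 0.222 ]
side jar 0.8 [0.4582 0.2311 0.    ]
side ramekin 0.55 [ 0.696  -0.0375  0.    ]
side spoon 0.64 [0.6851 0.1851 0.01  ]
side mould_grip_a 0.86 [0.4969 0.1728 0.07  ]
side mould_grip_a 0.68 [ 0.5333 -0.0598  0.07  ]
```

View pics/ov10.png

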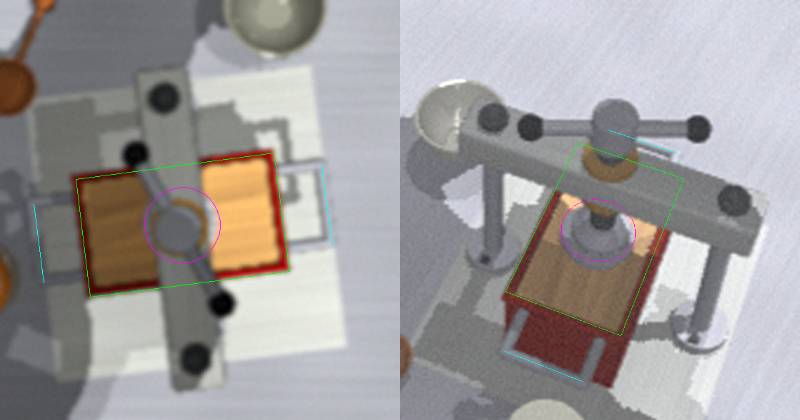

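The final overlay shows the mould square between the columns with its rim symmetric about the outline. The pad is concentric on the disc, the jar, bowl and spoon look unmoved, and the arm is clear.

```bash
python3 -c "
from cell import *
print(job_done())"
```

```text
the job is handed in; nothing more can be done
None
```

The job is handed in at about 25 s of the 70 s allowed, and no verdict is reported. The mould stands square between the columns, the pad is down on the disc and snug, and the arm is clear.

**Mould:** I gripped the rear loop, turned the mould about 21° and slid it through along the worktop. The last overlays in both views show its outline within about 2 mm and 1° of square. The pad sits concentric on the disc. The network's marks for the loops put the mould up to 5 mm off in x, with its yaw up to 2.5° different. I trusted the outline fit instead.

**Handle:** I wound it about 3.4 turns until the pad met the disc. That contact came as a jolt of about 28 N on the tool, partly along the bar. My estimate of its turning effect is 18–19 N at 45 mm, possibly up to 21 N, so it may briefly have touched the forced limit of 20 N.

I then loosened it by about 15° and nipped it up again with slow, square pushes. The last push read about 12 N at 45 mm, within the 7 to 15 N range. The final bar angle is about 30°, known only to a few degrees. It sits about 3° further on than where an earlier 12 N probe had stalled, so the tightness is an estimate from the wrist force.

**Jar, bowl and spoon:** They look unmoved. Their network marks scatter by about 1 cm, and one side view of the bowl was 13 mm off. The arm never went near them.

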